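# Gauge the copier's feed roller

### The job

Pick up the bridge height gauge and lower it astride the rubber feed roller, a leg on either side, so that its sprung foot rests on the rubber sleeve and reads the roller's height. Set it down rather than dropping it, leave it standing there with both legs flat on the desk, and do not shift the roller.

Things in the scene. Friction and masses are not known exactly. Their poses are not given: they have to be found in the camera images.
- gauge: Loose bridge height gauge, 0.55 kg. Two aluminium legs, 50 (x) by 14 (y) by 70 mm high, centred at y = +57 and -57 mm (clear gap 100 mm). A beam 24 mm wide (x), 128 mm long (y) joins their tops, z = 70 to 82 mm; a grey housing with white scales stands on its middle. Origin: level with the leg soles, midway between them, straight below the foot; z up. A half turn about z looks the same.
- gauge_grip (a point): Middle of the gauge's grey housing, 107 mm above the soles on the gauge's centre line, axes as the gauge's. The housing is 34 mm (x) by 40 mm (y) by 50 mm high (z = 82 to 132 mm). Grip it from above by its two plain x faces, 34 mm apart, which overhang the beam below by 5 mm each.
- gauge_foot (a joint): Foot of the gauge: flat steel disc 30 mm across, 6 mm thick, sliding up and down under the beam's middle. Value: height of its underside above the leg soles, m: 0 on the bare desk, -0.004 hanging free in the air, at most 0.06; standing astride a part it reads the part's height. A weak spring (under 2 N with its own weight) pushes it down; it rises by itself as the gauge is lowered on a part.
- roller: Loose feed roller lying on the desk, 0.16 kg: black rubber sleeve 30 mm across, 80 mm long, on a steel shaft 116 mm long, with a square grey bearing (32 by 32 by 10 mm) at each end that stops it rolling. Origin: on the desk under the sleeve's middle; x along the shaft, z up. Sleeve top 31 mm high, bearings 32. The gauge's y must lie across the shaft. A grey block and a flat strip are not it.
There are look-alikes about, which are no part of the job. Of the things that look like the roller, the largest one is meant. Several things have the shape of the gauge; the one meant has the colours described above.

How it is judged (in metres and radians):
On the way:
1. the gauge is lifted clear of the desk (30 mm or more) (height (world z) of gauge above 0.03 m), for 0.1 s.
At the end, for the whole second after the job is handed in: The gauge stands upright and at rest astride the roller, soles within 3 mm of the desk, tilt under 3 degrees, centre within 30 mm of the sleeve's middle along the shaft and 18 mm across, foot reading 28.5 to 33.5 mm; the roller lies flat within 20 mm of its start (value of joint gauge_foot between 0.0285 and 0.0335 m and height (world z) of each of gauge, roller below 0.003 m and angle between each of gauge, roller's own z axis and vertical below 0.05 rad and x of gauge in the frame of roller between -0.03 and 0.03 m and y of gauge in the frame of roller between -0.018 and 0.018 m and distance of roller from where it was at the start of the episode below 0.02 m and linear speed of each of gauge, roller below 0.01 m/s); the robot touches nothing.
It fails at once if the gauge is dropped (let go and falling faster than 0.45 m/s, some 10 mm of fall) (linear speed of gauge above 0.45 m/s and contact force between the fingers and gauge below 0.05 N).
It also fails if it takes over 38 s, if anything falls off the work surface, if the arm or the gripper's body presses on something with over 40 N, if the wrist force passes 120 N, or if a joint passes its speed limit or range.

### The arm

A 6-joint arm with a two-finger parallel gripper is mounted at the origin on the work surface. World frame = base frame: x ahead of the robot, y to its left, z up, the work surface at z = 0. Lengths are in m, angles in degrees, forces in N, time in s.
With the tool pointing down it reaches from about 0.25 to 0.725 m from the base axis. Payload 9.7 kg.
Tool frame: the origin (TCP) lies at the very end of the fingers, on their centre line; the grasp point (between the pads) lies 19 mm behind it; z points along the fingers, y is the direction in which the jaws open and shut (so a half turn about z gives the same grasp; the last joint's range is limited). The gripper opens to 85 mm and grips with 20 to 120 N. Pads are 22 mm wide; open, the fingers measure 114 mm over their backs; the gripper's body (76 mm by 85 mm) begins 54 mm behind the grasp point. The pads swing forward as they close: fully open they stand 13 mm farther back than shut.
Start: joints at [68.125, 4.979, 10.078, 95.1, 0, 90], TCP at [0.205, 0.51, 0.231] pointing down, gripper open.
Joint ranges: [-179.16, 179.16], [-48.56, 103.87], [-65.8, 70.77], [-126.05, 130.52], [-82.76, 87.17], [-180, 180]. Speed limits (degrees/s): [127.2, 127.2, 147.25, 180, 180, 180].

### API

Orientations are given as [roll, pitch, yaw] about the fixed x, y, z axes, in that order (R = Rz(yaw) Ry(pitch) Rx(roll)).
In Python, from workcell import bot gives the robot as it stands.
- The arm moves only by the shell command python3 -m pendant 'ROWS' [FORCE]. ROWS is JSON, a list that holds one entry, the list of rows, each a list of 7 numbers: the shift along the tool's x, y, z in cm, then the turn, a rotation vector about the tool's x, y, z in rad, then the opening in per cent of the stroke, from 0 (shut) to 100 (fully open). In form: [[[dx, dy, dz, ax, ay, az, gripper], ...]]. A call has 1 to 5 rows; each row shifts and turns the pose as measured when the row begins, along the tool's axes as they then stand; what a row does not reach is not made up. A row lasts 1/12 s, in which the tool goes at most 41.7 mm and 7.16 degrees, less where a joint would pass 70% of its speed; a pose out of reach is approached as far as the arm can. A call with a gripper value outside its range is refused whole. The fingers move at their own pace and stop on an object; FORCE is the grip in N (left out, the last holds). Time passes only in rows, so rows that do not move let the fingers close. It gives the time, the measured TCP pose, the force and the opening at its end, in the units of the state.
- bot.get_obs(): the state, without advancing time (a new reading comes with each control period).
- bot.camera(name): name is "side" or "top" or "wrist"; returns the picture (480x640x3 uint8, red, green, blue); there is no depth.
- bot.get_calibration(name): a dict with "intrinsics" (3x3 intrinsics, pixels), "pose" (4x4, takes a point from camera to world coordinates); the wrist camera has in their place "T_tool_cam" (4x4, takes a point from camera to tool coordinates, whose origin is the TCP and whose axes are the flange's). Camera axes: x right, y down, z forward; pixel columns grow to the right and rows downward; lengths in m; the calibration is good to about 2 mm. A picture is of the moment at which its call begins: read the wrist's pose just before it. get_calibration takes no time and is no camera call.
- bot.job_done(): hands the job in, once; it reports no verdict.
Trained networks look in the newest picture that a camera, given by its name, has taken for a name from the list of things; names that differ only in an ending like _2 or _b are one class to them, and where a whole thing is asked for, a point or a joint stands for the part that bears it (a point fixed in the world has none). Each returns a list of dicts, best first, with "confidence" (0 to 1); they miss things now and then, are a little off and sometimes report something else, mostly with a low value. They report only what shows in the picture. A call takes as long as a camera call. They do not tell look-alikes from the thing itself.
- bot.masks_of(camera, thing): "pixels" (480x640 bool, what is visible of it) and "extent" ([left, top, right, bottom] in pixels, round what is visible of it).
- bot.mark_of(camera, thing): "uv" ([column, row] in pixels: a listed point, or the origin of a listed thing).
The state is a dict: "time": time; "q": joint angles; "qd": joint speeds; "joint_efforts": joint torques, N m; "ee_pos": TCP position; "tcp_rot": TCP orientation; "wrist_force": force on the tool from outside, world axes, zero at the start; "torque": the same for the moment, N m; "opening": finger opening in m.
Only numpy, scipy, OpenCV 4.12 (cv2) and the standard library are available. Lean on these libraries where they do the work, as an engineer would, in place of code of your own. Each camera call takes 0.05 s, during which the arm holds its last target. There are 200 camera calls.

## Working session

There is one attempt and no reset: what is moved stays moved. The work goes in short steps, Python scripts to look and compute and a shell command to move; the robot and the scene stay as the last step left them, time stands still between calls to the robot, and variables do not carry over. Pictures are saved under pics/ and viewed, about 8 in all and at most 12, crops included, and the job is handed in when it is done.

```bash
mkdir -p pics; ls; python3 - <<'E'
from workcell import bot
import cv2,numpy as np
o=bot.get_obs();print(o['time'],o['ee_pos'],o['tcp_rot'],o['opening'])
for c in ('top','side'):
    im=bot.camera(c);cv2.imwrite(f'pics/{c}0.png',im[:,:,::-1])
    for t in ('gauge','roller'):
        for m in bot.masks_of(c,t): print(c,t,round(m['confidence'],2),m['extent'],m['pixels'].sum())
        for m in bot.mark_of(c,t): print(c,t,'mark',round(m['confidence'],2),m['uv'])
    for m in bot.mark_of(c,'gauge_grip'): print(c,'grip mark',round(m['confidence'],2),m['uv'])
    k=bot.get_calibration(c);print(np.round(k['intrinsics'],1).tolist(),np.round(k['pose'],3).tolist())
print(np.round(bot.get_calibration('wrist')['T_tool_cam'],3).tolist())
print(bot.get_obs()['time'])
E
```

```text
pics
0.0 [0.20480378 0.51017537 0.23058061] [-1.79921921e+02 -2.31842453e-03  1.58126838e+02] 0.0854130730593104
top gauge 0.74 [179.4, 190.8, 245.4, 235.1] 1262
top gauge 0.58 [122.9, 126.5, 167.7, 192.2] 1613
top gauge mark 0.93 [153.1, 165.1]
top gauge mark 0.65 [215.8, 212.8]
top roller 0.7 [447.1, 261.5, 471.2, 314.7] 755
top roller 0.62 [501.2, 315.2, 519.3, 355.2] 436
top roller mark 0.88 [456.0, 286.2]
top roller mark 0.82 [450.2, 217.6]
top roller mark 0.77 [510.3, 335.5]
top grip mark 0.66 [208.6, 206.5]
top grip mark 0.66 [131.1, 148.6]
top grip mark 0.16 [218.0, 215.2]
[[554.7, 0.0, 319.6], [0.0, 554.7, 244.9], [0.0, 0.0, 1.0]] [[0.029, -0.994, 0.103, 0.397], [-1.0, -0.029, 0.007, 0.038], [-0.004, -0.103, -0.995, 1.224], [0.0, 0.0, 0.0, 1.0]]
side gauge 0.86 [303.3, 176.6, 326.7, 230.8] 979
side gauge 0.72 [312.3, 153.8, 355.3, 196.6] 752
side gauge mark 0.96 [331.9, 191.5]
side gauge mark 0.8 [311.9, 220.8]
side roller 0.81 [301.3, 349.5, 364.6, 384.4] 1040
side roller 0.7 [272.6, 418.4, 323.0, 441.7] 814
side roller 0.56 [388.7, 325.3, 414.9, 363.6] 466
side roller mark 0.88 [299.0, 434.9]
side roller mark 0.86 [399.8, 346.2]
side roller mark 0.77 [330.2, 369.3]
side grip mark 0.82 [330.5, 159.7]
side grip mark 0.77 [315.0, 188.0]
[[465.1, 0.0, 321.4], [0.0, 465.1, 240.6], [0.0, 0.0, 1.0]] [[0.942, -0.167, 0.29, 0.204], [-0.335, -0.519, 0.787, -0.82], [0.019, -0.838, -0.545, 0.69], [0.0, 0.0, 0.0, 1.0]]
[[-0.001, -0.958, -0.287, 0.073], [1.0, -0.001, -0.0, -0.0], [-0.0, -0.287, 0.958, -0.142], [0.0, 0.0, 0.0, 1.0]]
0.6
```

View pics/top0.png

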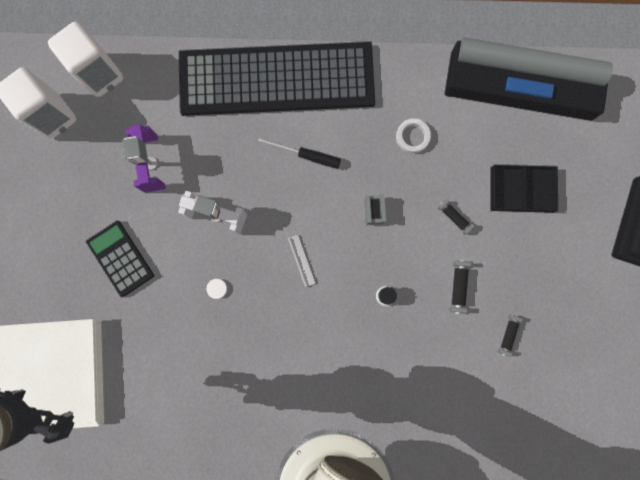

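View pics/side0.png

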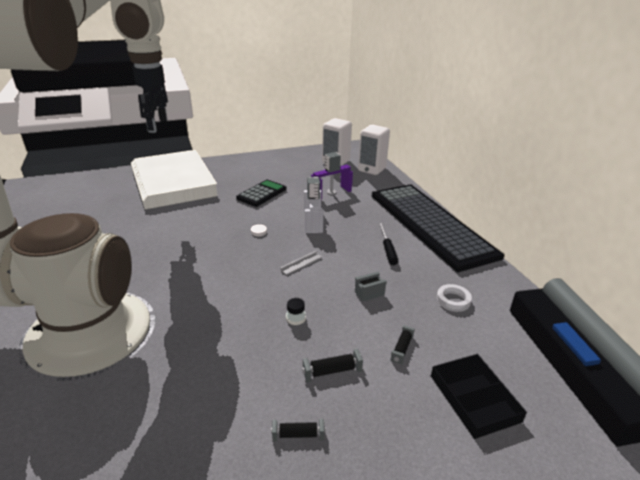

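The top view shows the aluminium gauge at (212,212), with a purple look-alike at (143,160). The largest roller is at (460,287), with smaller ones at (456,217) and (510,336). Next I'll get their world poses.

```bash
cat > h.py <<'E'
from workcell import bot
import cv2,numpy as np
from scipy.spatial.transform import Rotation as R
def tool():
    o=bot.get_obs();T=np.eye(4);T[:3,:3]=R.from_euler('xyz',o['tcp_rot'],degrees=True).as_matrix();T[:3,3]=o['ee_pos'];return T
def cam(c,T=None):
    k=bot.get_calibration(c)
    if c=='wrist': return KW(),(tool() if T is None else T)@k['T_tool_cam']
    return k['intrinsics'],k['pose']
def KW(): return bot.get_calibration('wrist')['intrinsics']
def onz(uv,z,K,P):
    uv=np.atleast_2d(uv).astype(float);d=np.c_[uv,np.ones(len(uv))]@np.linalg.inv(K).T@P[:3,:3].T
    return P[:3,3]+d*((z-P[2,3])/d[:,2:3])
def proj(X,K,P):
    X=np.atleast_2d(X);p=((X-P[:3,3])@P[:3,:3])@K.T;return p[:,:2]/p[:,2:]
E
python3 - <<'E'
from h import *
KT,PT=cam('top');KS,PS=cam('side')
for n,t,s,z in [('g',(215.8,212.8),(311.9,220.8),0),('grip',(208.6,206.5),(315,188),.107),('r',(456,286.2),(330.2,369.3),0)]:
    print(n,onz(t,z,KT,PT).round(4),onz(s,z,KS,PS).round(4))
bot.camera('top')
for t,z,ref in [('roller',.02,(460,287)),('gauge',.076,(212,212))]:
    for m in bot.masks_of('top',t):
        v,u=np.nonzero(m['pixels'])
        if abs(u.mean()-ref[0])+abs(v.mean()-ref[1])<15:
            X=onz(np.c_[u,v],z,KT,PT)[:,:2];r=cv2.minAreaRect(X.astype(np.float32)*1000)
            w,V=np.linalg.eigh(np.cov(X.T));print(t,X.mean(0),np.degrees(np.arctan2(V[1,1],V[0,1])),r)
im=bot.camera('top')[:,:,::-1]
cv2.imwrite('pics/crop.png',np.hstack([cv2.resize(im[170:250,165:265],None,fx=4,fy=4,interpolation=2),cv2.resize(im[250:330,410:510],None,fx=4,fy=4,interpolation=2)]))
E
```

```text
g [[0.5891 0.2799 0.    ]] [[0.5805 0.2836 0.    ]]
grip [[0.585 0.274 0.107]] [[0.5873 0.2796 0.107 ]]
r [[ 0.441  -0.2566  0.    ]] [[ 0.4366 -0.2547  0.    ]]
roller [ 0.44120918 -0.26010922] 176.4431329851698 ((441.4339599609375, -260.3047180175781), (35.481834411621094, 117.88056182861328), 85.3327407836914)
gauge [0.58221551 0.27552418] 72.56207142628841 ((579.223876953125, 274.5228271484375), (141.69500732421875, 53.32323455810547), 73.08198547363281)
```

View pics/crop.png

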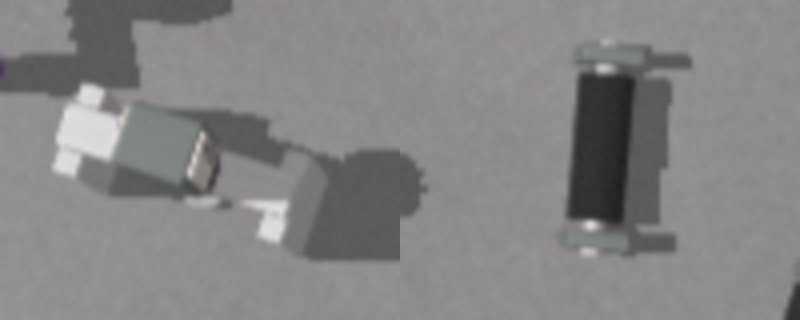

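```bash
r='' ; python3 -m pendant '[[[-3.6,-0.6,0,0,0,0,100],[-3.6,-0.6,0,0,0,0,100],[-3.6,-0.6,0,0,0,0,100],[-3.6,-0.6,0,0,0,0,100],[-3.6,-0.6,0,0,0,0,100]]]' 40
python3 -m pendant '[[[-3.6,-0.6,0,0,0,0,100],[-3.6,-0.6,0,0,0,0,100],[-3.6,-0.6,0,0,0,0,100],[-3.6,-0.6,0,0,0,0,100],[-3.6,-0.6,0,0,0,0,100]]]'
python3 -m pendant '[[[-3.6,-0.6,0,0,0,0,100],[0,0,0,0,0,0.12,100],[0,0,0,0,0,0.12,100],[0,0,0,0,0,0.12,100],[0,0,0,0,0,0.12,100]]]'
python3 -m pendant '[[[0,0,0,0,0,0.12,100],[0,0,0,0,0,0.12,100],[0,0,0,0,0,0.12,100],[0,0,0,0,0,0.12,100],[0,0,0,0,0,0.12,100]]]'
python3 -m pendant '[[[0,0,0,0,0,0.12,100],[0,0,0,0,0,0.12,100],[0,0,0,0,0,0.12,100],[0,0,0,0,0,0,100]]]'
```

```text
time: 1.22
ee_pos: [0.3608, 0.4163, 0.2309]
tcp_rot: [179.9, -0.1, 158.8]
wrist_force: [1.1, 1.0, -0.4]
opening: 0.0856
time: 1.63
ee_pos: [0.5247, 0.3172, 0.2314]
tcp_rot: [179.8, -0.0, 158.8]
wrist_force: [-0.7, -0.2, 0.2]
opening: 0.0854
time: 2.05
ee_pos: [0.565, 0.2906, 0.2283]
tcp_rot: [-180.0, -0.1, 130.4]
wrist_force: [0.8, 0.6, 0.3]
opening: 0.0853
time: 2.47
ee_pos: [0.5656, 0.2899, 0.2273]
tcp_rot: [-179.9, 0.0, 94.6]
wrist_force: [-0.0, 0.2, 0.4]
opening: 0.0854
time: 2.8
ee_pos: [0.5657, 0.2898, 0.227]
tcp_rot: [-179.9, 0.1, 72.8]
wrist_force: [-0.2, 0.3, -0.0]
opening: 0.0851
```

Now a check from near with the wrist camera.

```bash
python3 - <<'E'
from h import *
T=tool();im=bot.camera('wrist');K,P=cam('wrist',T);print(T[:3,3])
for n,z in [('gauge',0),('gauge_grip',.107)]:
    for m in bot.mark_of('wrist',n): print(n,round(m['confidence'],2),m['uv'],onz(m['uv'],z,K,P).round(4))
# overlay model at guess: gauge axes
im=im[:,:,::-1].copy()
c=np.array([.587,.277,0]);a=np.radians(-17.5);Rz=R.from_euler('z',a).as_matrix()
for z,hx,hy in [(.132,.017,.02),(.082,.012,.064)]:
    q=proj(c+np.array([[hx,hy,z],[-hx,hy,z],[-hx,-hy,z],[hx,-hy,z]])@Rz.T,K,P)
    cv2.polylines(im,[q.astype(int)],True,(0,0,255),1)
cv2.imwrite('pics/w1.png',im)
E
```

```text
[0.56567869 0.28982995 0.22696608]
gauge 0.9 [343.1, 204.3] [[0.5816 0.2826 0.    ]]
gauge 0.73 [421.0, 6.8] [[0.6963 0.4305 0.    ]]
gauge_grip 0.96 [350.5, 233.4] [[0.5824 0.2824 0.107 ]]
```

View pics/w1.png

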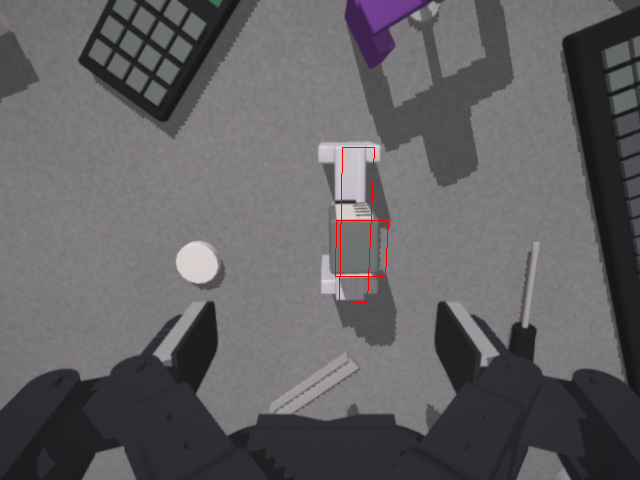

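The picture shows the aluminium gauge upright in the frame, with the housing top at (331–380, 218–273). My overlay sits about 7 px too far right and 3 px too low, which agrees with the network's (0.582, 0.282). The yaw is good, so I'll descend and grip.

```bash
python3 -m pendant '[[[-0.2,1.8,0,0,0,0,100],[0,0,3,0,0,0,100],[0,0,3,0,0,0,100],[0,0,3,0,0,0,100],[0,0,2,0,0,0,100]]]'
python3 -m pendant '[[[0,0,1,0,0,0,100],[0,0,0.8,0,0,0,100],[0,0,0,0,0,0,100]]]'
python3 - <<'E'
from h import *
T=tool();im=bot.camera('wrist');cv2.imwrite('pics/w2.png',im[:,:,::-1]);print(T[:3,3])
for m in bot.mark_of('wrist','gauge_grip'):
    K,P=cam('wrist',T); print(m['confidence'],m['uv'],onz(m['uv'],.107,K,P).round(4))
E
```

```text
time: 3.37
ee_pos: [0.5864, 0.2843, 0.1208]
tcp_rot: [179.6, -0.5, 74.5]
wrist_force: [-0.1, -0.2, 0.3]
opening: 0.0849
time: 3.62
ee_pos: [0.5846, 0.2834, 0.097]
tcp_rot: [179.8, -0.2, 74.9]
wrist_force: [-0.4, 0.1, -0.2]
opening: 0.0853
[0.58460304 0.28335956 0.09698068]
0.6 [322.4, 328.4] [[0.5823 0.2794 0.107 ]]
```

View pics/w2.png

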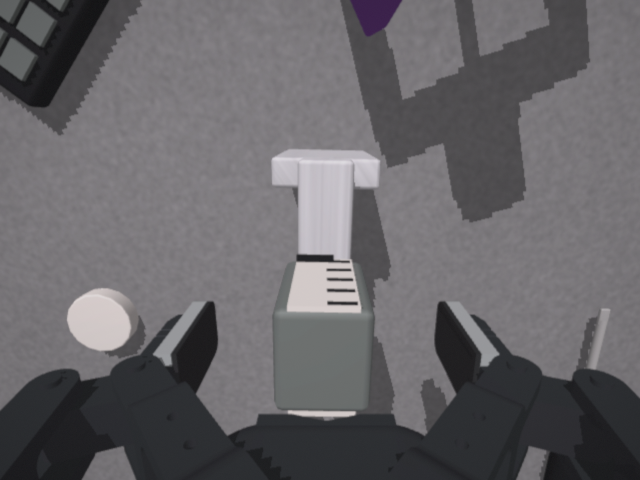

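The gauge is centred between the fingers (housing 274–373, pads 216–437) and its beam is parallel to the tool. I'll trim 4 mm, go down and close.

```bash
python3 -m pendant '[[[-0.4,-0.1,0.4,0,0,0,100],[0,0,0.5,0,0,0,100],[0,0,0,0,0,0,30],[0,0,0,0,0,0,20],[0,0,0,0,0,0,10]]]' 50
python3 -m pendant '[[[0,0,0,0,0,0,10],[0,0,0,0,0,0,10],[0,0,0,0,0,0,10],[0,0,0,0,0,0,10],[0,0,0,0,0,0,10]]]'
python3 -m pendant '[[[0,0,0,0,0,0,10],[0,0,0,0,0,0,10],[0,0,0,0,0,0,10],[0,0,0,0,0,0,10]]]'
```

```text
time: 4.13
ee_pos: [0.5855, 0.2809, 0.0949]
tcp_rot: [179.4, -0.6, 74.9]
wrist_force: [-0.1, 0.0, -0.1]
opening: 0.0516
time: 4.55
ee_pos: [0.5855, 0.2811, 0.0955]
tcp_rot: [179.4, -0.6, 74.9]
wrist_force: [-0.8, 0.6, -0.9]
opening: 0.0336
time: 4.88
ee_pos: [0.5855, 0.2811, 0.0955]
tcp_rot: [179.4, -0.6, 74.9]
wrist_force: [0.8, -0.4, 0.2]
opening: 0.0341
```

```bash
python3 -m pendant '[[[0,0,-1,0,0,0,10],[0,0,-2.5,0,0,0,10],[0,0,-3,0,0,0,10],[0,0,-3,0,0,0,10],[0,0,-3,0,0,0,10]]]'
python3 -m pendant '[[[0,0,-2,0,0,0,10],[0,0,0,0,0,0,10]]]'
python3 - <<'E'
from h import *
T=tool();im=bot.camera('wrist');cv2.imwrite('pics/w3.png',im[:,:,::-1])
d=np.array([.441,-.2575,T[2,3]])-T[:3,3];print(T[:3,3],d@T[:3,:3],bot.get_obs()['tcp_rot'],bot.get_obs()['q'],bot.get_obs()['wrist_force'])
E
```

```text
time: 5.3
ee_pos: [0.5797, 0.2781, 0.2146]
tcp_rot: [-179.7, 0.2, 74.9]
wrist_force: [1.6, 0.9, -5.4]
opening: 0.0335
time: 5.47
ee_pos: [0.5804, 0.2784, 0.2423]
tcp_rot: [180.0, -0.1, 74.9]
wrist_force: [0.8, -0.3, -4.6]
opening: 0.0332
[0.58044743 0.27842626 0.24234486] [-0.55375105  0.00461888 -0.00099204] [-1.79985879e+02 -5.23552938e-02  7.49371433e+01] [2.56035008e+01 1.88471005e+01 2.73083861e+01 9.84378793e+01
 4.89144981e-02 1.30666361e+02] [-0.58073325  0.56482437 -5.20814685]
```

View pics/w3.png

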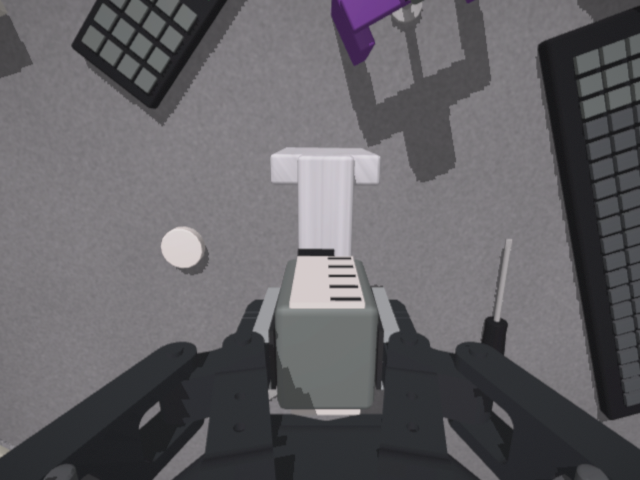

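The gauge is lifted, held square, and weighs about 5.3 N. Now I'll carry it over to the roller.

```bash
python3 -m pendant '[[[-2,0,0,0,0,0,10],[-3,0,0,0,0,0,10],[-3,0,0,0,0,0,10],[-3,0,0,0,0,0,10],[-3,0,0,0,0,0,10]]]'
python3 -m pendant '[[[-3,0,0,0,0,0,10],[-3,0,0,0,0,0,10],[-3,0,0,0,0,0,10],[-3,0,0,0,0,0,10],[-3,0,0,0,0,0,10]]]'
python3 -m pendant '[[[-3,0,0,0,0,0,10],[-3,0,0,0,0,0,10],[-3,0,0,0,0,0,10],[-3,0,0,0,0,0,10],[-3,0,0,0,0,0,10]]]'
python3 -m pendant '[[[-3,0,0,0,0,0,10],[-3,0,0,0,0,0,10],[-2,0,0,0,0,0,10],[0,0,0,0,0,-0.1,10],[0,0,0,0,0,-0.1,10]]]'
python3 -m pendant '[[[0,0,0,0,0,0,10],[0,0,0,0,0,0,10]]]'
python3 - <<'E'
from h import *
T=tool();print(bot.get_obs()['tcp_rot'])
for c in ('wrist','top','side'):
    im=bot.camera(c);cv2.imwrite(f'pics/b_{c}.png',im[:,:,::-1]);K,P=cam(c,T)
    for m in bot.mark_of(c,'gauge_grip')[:2]: print(c,'grip',round(m['confidence'],2),m['uv'],onz(m['uv'],T[2,3]+.012,K,P).round(4))
    for m in bot.mark_of(c,'roller')[:4]: print(c,'roller',round(m['confidence'],2),m['uv'],onz(m['uv'],0,K,P).round(4))
d=np.array([.441,-.2575,T[2,3]])-T[:3,3];print(T[:3,3],d@T[:3,:3])
E
```

```text
time: 5.93
ee_pos: [0.5418, 0.1437, 0.2279]
tcp_rot: [-179.4, 0.3, 75.4]
wrist_force: [-0.1, -0.8, -5.5]
opening: 0.0335
time: 6.35
ee_pos: [0.4973, -0.0081, 0.2167]
tcp_rot: [-178.6, 0.6, 75.5]
wrist_force: [1.1, -0.5, -4.7]
opening: 0.0334
time: 6.77
ee_pos: [0.4528, -0.1592, 0.2071]
tcp_rot: [-177.8, 0.6, 75.5]
wrist_force: [1.8, -1.0, -5.0]
opening: 0.0336
time: 7.18
ee_pos: [0.4255, -0.2443, 0.1964]
tcp_rot: [-177.0, -0.1, 86.8]
wrist_force: [0.5, 0.4, -5.0]
opening: 0.0336
time: 7.35
ee_pos: [0.4238, -0.2445, 0.1924]
tcp_rot: [-176.8, -0.2, 86.8]
wrist_force: [1.0, 0.2, -5.1]
opening: 0.0335
[-176.75796043   -0.23209002   86.76018241]
wrist roller 0.63 [528.9, 209.4] [[ 0.5946 -0.2512  0.    ]]
top grip 0.97 [479.7, 288.4] [[ 0.431  -0.2509  0.2044]]
top grip 0.84 [131.9, 148.5] [[0.6751 0.4035 0.2044]]
top roller 0.89 [452.6, 218.3] [[ 0.5918 -0.2485  0.    ]]
top roller 0.57 [455.9, 289.0] [[ 0.4349 -0.2564  0.    ]]
side roller 0.84 [334.1, 370.4] [[ 0.4427 -0.2596  0.    ]]
side roller 0.84 [298.4, 432.5] [[ 0.3391 -0.3646  0.    ]]
side roller 0.83 [401.1, 346.9] [[ 0.593  -0.2458  0.    ]]
[ 0.42382192 -0.24451601  0.19240192] [-0.01199232  0.01785304 -0.00105994]
```

```bash
python3 -m pendant '[[[-0.9,1.7,0,-0.06,0,0,10],[0,0,0,0,0,0,10],[0,0,0,0,0,0,10]]]'
python3 - <<'E'
from h import *
T=tool()
ims=[]
for c in ('wrist','top','side'):
    im=bot.camera(c)[:,:,::-1].copy();K,P=cam(c,T)
    for m in bot.mark_of(c,'gauge_grip')[:2]: print(c,'grip',round(m['confidence'],2),m['uv'],onz(m['uv'],T[2,3]+.012,K,P).round(4))
    Rz=R.from_euler('z',-3.6,degrees=True).as_matrix()
    for z,hx,hy in [(0.016,.058,.016)]:
        q=proj(np.array([.441,-.2575,0])+np.array([[hx,hy,z],[-hx,hy,z],[-hx,-hy,z],[hx,-hy,z]])@Rz.T,K,P)
        cv2.polylines(im,[q.astype(int)],True,(0,0,255),1)
    ims.append(im)
t=cv2.resize(ims[1][230:350,400:560],(400,300),interpolation=2);s=cv2.resize(ims[2][270:420,250:450],(400,300),interpolation=2)
cv2.imwrite('pics/c.png',np.hstack([cv2.resize(ims[0],(400,300)),t,s][1:]));
print(T[:3,3],bot.get_obs()['tcp_rot'])
E
```

```text
time: 8.05
ee_pos: [0.4418, -0.2543, 0.1936]
tcp_rot: [179.6, -0.2, 86.9]
wrist_force: [-0.8, 0.1, -5.2]
opening: 0.0333
wrist grip 0.71 [325.4, 322.7] [[ 0.4417 -0.2551  0.2056]]
top grip 0.88 [487.6, 280.7] [[ 0.4454 -0.265   0.2056]]
top grip 0.77 [130.9, 149.5] [[0.6728 0.4048 0.2056]]
side grip 0.88 [336.1, 285.7] [[ 0.4392 -0.2585  0.2056]]
[ 0.4417899  -0.25427711  0.19359047] [ 1.79556848e+02 -1.67589871e-01  8.69608789e+01]
```

View pics/c.png

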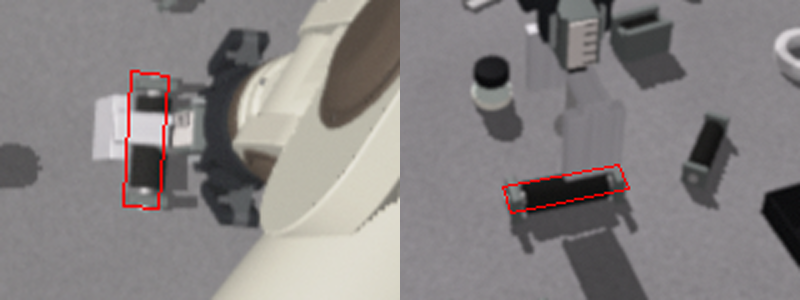

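The roller outline fits in both views. The gauge hangs centred over it, tool at (0.442, −0.254). Next I'll lower partway and check for drift.

```bash
python3 -m pendant '[[[0,0,1,0,0,0,10],[0,0,1,0,0,0,10],[0,0,1,0,0,0,10],[0,0,0.5,0,0,0,10],[0,0,0,0,0,0,10]]]'
python3 - <<'E'
from h import *
T=tool()
for c in ('wrist','top','side'):
    im=bot.camera(c);K,P=cam(c,T)
    if c=='side': cv2.imwrite('pics/d.png',cv2.resize(im[250:430,230:470,::-1],None,fx=3,fy=3,interpolation=2))
    for m in bot.mark_of(c,'gauge_grip')[:2]: print(c,'grip',round(m['confidence'],2),m['uv'],onz(m['uv'],T[2,3]+.012,K,P).round(4))
    for m in bot.mark_of(c,'roller')[:4]: print(c,'roller',round(m['confidence'],2),m['uv'],onz(m['uv'],0,K,P).round(4))
E
```

```text
time: 8.77
ee_pos: [0.4418, -0.2536, 0.1538]
tcp_rot: [179.7, -0.2, 87.0]
wrist_force: [0.0, 0.2, -5.2]
opening: 0.0331
wrist grip 0.97 [323.3, 321.1] [[ 0.441  -0.2537  0.1658]]
wrist roller 0.96 [512.8, 206.2] [[ 0.5955 -0.2503  0.    ]]
wrist roller 0.61 [217.1, 349.0] [[ 0.338  -0.3683  0.    ]]
top grip 0.9 [481.2, 283.3] [[ 0.442  -0.2646  0.1658]]
top grip 0.72 [135.2, 151.8] [[0.6792 0.4105 0.1658]]
top roller 0.92 [456.5, 288.6] [[ 0.4358 -0.2577  0.    ]]
top roller 0.73 [451.6, 215.2] [[ 0.5987 -0.2462  0.    ]]
side grip 0.73 [335.5, 303.0] [[ 0.4405 -0.2563  0.1658]]
side roller 0.97 [333.2, 371.5] [[ 0.4401 -0.2615  0.    ]]
side roller 0.77 [401.6, 347.3] [[ 0.5935 -0.2471  0.    ]]
side roller 0.76 [297.9, 435.8] [[ 0.3365 -0.3702  0.    ]]
```

View pics/d.png

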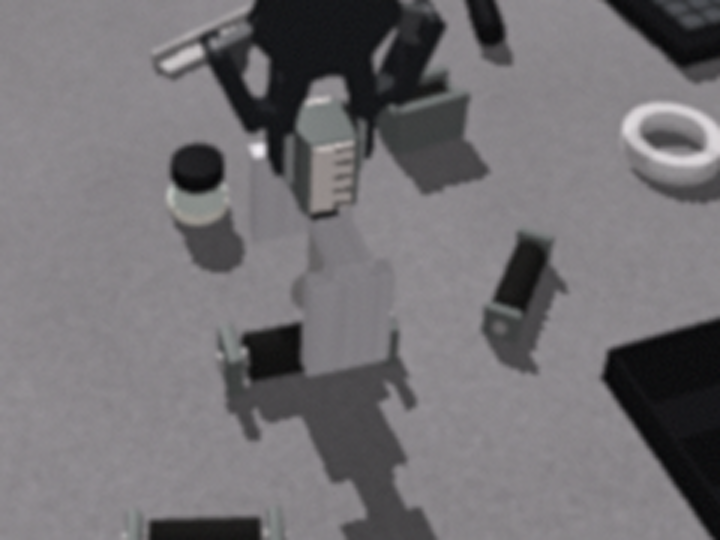

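Both legs stand clear either side of the roller, and the jar is well off. I'll nudge 3 mm and keep lowering, slower near the desk.

```bash
python3 -m pendant '[[[-0.3,0,1,0,0,0,10],[0,0,1,0,0,0,10],[0,0,1,0,0,0,10],[0,0,0.5,0,0,0,10],[0,0,0,0,0,0,10]]]'
python3 -m pendant '[[[0,0,0.5,0,0,0,10],[0,0,0.3,0,0,0,10],[0,0,0.3,0,0,0,10]]]'
python3 -m pendant '[[[0,0,0.2,0,0,0,10]]]'
```

```text
time: 9.63
ee_pos: [0.4431, -0.2577, 0.1175]
tcp_rot: [179.4, -0.1, 87.0]
wrist_force: [0.6, 0.9, -5.3]
opening: 0.0333
time: 9.88
ee_pos: [0.443, -0.2576, 0.1056]
tcp_rot: [179.5, -0.1, 87.0]
wrist_force: [0.5, -0.3, -5.1]
opening: 0.0332
time: 9.97
ee_pos: [0.443, -0.2576, 0.1032]
tcp_rot: [179.5, -0.1, 87.0]
wrist_force: [-0.4, -1.0, -3.7]
opening: 0.0337
```

```bash
python3 -m pendant '[[[0,0,0.2,0,0,0,10],[0,0,0.2,0,0,0,10]]]'
python3 -m pendant '[[[0,0,0.2,0,0,0,10]]]'
python3 -m pendant '[[[0,0,0.2,0,0,0,10]]]'
```

```text
time: 10.13
ee_pos: [0.443, -0.2577, 0.0991]
tcp_rot: [179.5, -0.1, 87.0]
wrist_force: [-1.2, 0.3, -4.0]
opening: 0.0337
time: 10.22
ee_pos: [0.4431, -0.2576, 0.097]
tcp_rot: [179.5, -0.1, 87.0]
wrist_force: [-0.8, 0.2, -3.5]
opening: 0.0333
time: 10.3
ee_pos: [0.4433, -0.2583, 0.0957]
tcp_rot: [179.4, 0.0, 87.0]
wrist_force: [-4.9, -5.2, 13.7]
opening: 0.0335
```

The legs are down (force +14 N at z = 0.0957, matching the grasp height). Now I'll release.

```bash
python3 -m pendant '[[[0,0,0,0,0,0,45],[0,0,0,0,0,0,55],[0,0,0,0,0,0,70],[0,0,0,0,0,0,80],[0,0,0,0,0,0,80]]]'
python3 -m pendant '[[[0,0,0,0,0,0,80],[0,0,0,0,0,0,80],[0,0,0,0,0,0,80]]]'
python3 - <<'E'
from h import *
T=tool()
for c in ('wrist','side'):
    im=bot.camera(c);K,P=cam(c,T)
    if c=='side': cv2.imwrite('pics/e.png',cv2.resize(im[250:430,230:470,::-1],None,fx=2,fy=2,interpolation=2))
    else: cv2.imwrite('pics/e_w.png',im[:,:,::-1])
a=cv2.imread('pics/e.png');b=cv2.resize(cv2.imread('pics/e_w.png'),(320,240));cv2.imwrite('pics/e2.png',np.hstack([a,np.vstack([b,np.zeros((120,320,3),np.uint8)])]))
E
```

```text
time: 10.72
ee_pos: [0.4449, -0.2589, 0.098]
tcp_rot: [179.1, 0.1, 87.0]
wrist_force: [0.4, 0.4, 0.9]
opening: 0.0683
time: 10.97
ee_pos: [0.4451, -0.2589, 0.0983]
tcp_rot: [179.1, 0.1, 87.0]
wrist_force: [-0.3, 0.7, -0.0]
opening: 0.0682
```

View pics/e2.png

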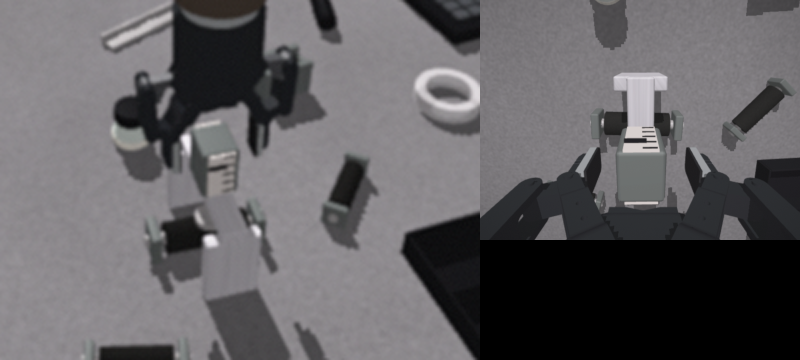

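The gauge stands astride, released, with both legs on the desk and the sleeve centred under the beam. I'll retract straight up and do a final check.

```bash
python3 -m pendant '[[[0,0,-1,0,0,0,80],[0,0,-1.5,0,0,0,80],[0,0,-2,0,0,0,80],[0,0,-3,0,0,0,80],[0,0,-3,0,0,0,80]]]'
python3 -m pendant '[[[0,0,-3,0,0,0,80],[0,0,-2,0,0,0,80],[0,0,0,0,0,0,80],[0,0,0,0,0,0,80]]]'
python3 - <<'E'
from h import *
T=tool();out=[]
for c in ('wrist','top','side'):
    im=bot.camera(c);K,P=cam(c,T)
    for n,z in (('gauge_grip',.107),('gauge',0),('roller',0)):
        for m in bot.mark_of(c,n)[:4]:
            X=onz(m['uv'],z,K,P)[0]
            if abs(X[0]-.441)<.04 and abs(X[1]+.258)<.04: print(c,n,round(m['confidence'],2),X.round(4))
    if c=='side': out.append(cv2.resize(im[270:420,240:440,::-1],(400,300),interpolation=2))
    if c=='wrist': out.append(cv2.resize(im[:,:,::-1],(400,300)))
cv2.imwrite('pics/f.png',np.hstack(out));print(bot.get_obs()['wrist_force'])
E
```

```text
time: 11.48
ee_pos: [0.4406, -0.2569, 0.2024]
tcp_rot: [179.7, -0.2, 87.0]
wrist_force: [0.4, -0.7, 0.4]
opening: 0.0682
time: 11.82
ee_pos: [0.4409, -0.2575, 0.2643]
tcp_rot: [179.1, 0.1, 87.0]
wrist_force: [0.3, -0.2, -0.7]
opening: 0.0685
wrist gauge_grip 0.91 [ 0.4445 -0.257   0.107 ]
wrist gauge 0.78 [ 0.442  -0.2618  0.    ]
wrist roller 0.84 [ 0.4403 -0.2602  0.    ]
top gauge_grip 0.97 [ 0.4484 -0.272   0.107 ]
top gauge 0.93 [ 0.4443 -0.2643  0.    ]
top roller 0.63 [ 0.4425 -0.2533  0.    ]
side gauge_grip 0.79 [ 0.4405 -0.2611  0.107 ]
side gauge 0.83 [ 0.4456 -0.2605  0.    ]
side roller 0.78 [ 0.4393 -0.2577  0.    ]
[-0.07508776  0.67896534 -0.48371509]
```

View pics/f.png

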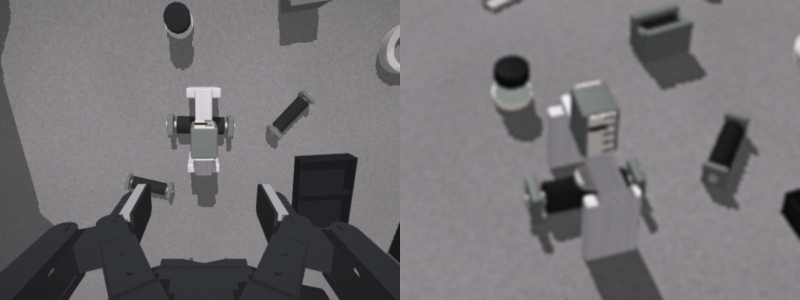

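The gauge stands upright and centred over the roller in both views, and nothing touches it. I'm handing in.

```bash
python3 -c "
from workcell import bot
print(bot.job_done(),bot.get_obs()['time'])"
```

```text
the job is handed in; nothing more can be done
the job is handed in; nothing more can be done
```

I gripped the aluminium gauge by its housing, carried it over and lowered it astride the largest roller until the legs met the desk. I then let go, backed straight up and handed the job in; the last clock reading before the final pictures was about 11.8 s.

**Last checks:**
- **Centring:** The wrist and side views put the gauge at about (0.444, −0.260) and the roller at about (0.440, −0.259), so it is centred within a few millimetres.
- **Roller:** It lies within a few millimetres of where it started, about (0.441, −0.258).
- **Disagreement:** The top camera disagreed somewhat. It showed the gauge about 11 mm off across the shaft by its origin and nearly 19 mm by its housing mark. It had read 7–11 mm further over than the wrist and side views all along, so I trusted those two, which agree with the arm's pose.
- **Touchdown:** The legs met the desk at the same tool height as at the grasp, with about 14 N. The last pictures show the gauge upright and untouched.
- **Not measured:** I had no direct reading of the foot or of the gauge's tilt.

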